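# Clamp the board test fixture to its second stage

## Task

The board test fixture stands half open with a board in its nest: push its lid down until it is fully shut, then push the lever on the fixture's right-hand side away from you, through the first detent and on to its second, final stop, so that all the probes touch the board. Push with the fingertips or the outside of the fingers: never take the lever's grip between them, do not throw the lever while the lid is up and do not raise the lid any further. Leave the lever at its second stop, the lid shut and everything else on the bench where it lies.

Things in the scene. Friction and masses are not known exactly. Their poses are not given: they have to be found in the camera images.
- fixture: Fixed grey test fixture, box 240 x 240 x 80 with a clear lid hinged at the back and a lever on its right (-y) side, yawed up to 10 degrees. Origin: centre of its underside on the bench; x points from front (robot side) to back, y left, z up. A thin index plate on the right side (y -120 to -125, x -80 to 40) rises to z 145; the shut lid's top is at z 126.
- lid_front (a point): Middle of the top face of the lid's front bar (aluminium, 224 wide along y, 22 deep, 14 thick; a black tab 70 wide sticks out 20 in front of it). Press here from above. Shut, it lies at x -95, y 0, z 126 in the fixture frame; opening swings it up and back about the hinge line (along y, at x 105, z 119), 200 away.
- lid (a joint): Lid angle, rad: 0 = fully shut (hard stop, lid level), growing as the front rises; starts 0.55 to 0.85. Hinge with friction: 1 to 4 N at the front bar pushes it down, and it stays at whatever angle it is left.
- lever_grip (a point): Middle of the lever's grip: black cylinder, diameter 24, 56 long, lying along the fixture's y at y -171, on a flat steel bar (18 x 6, at y -131). It swings about the pivot (along y, at x -20, z 55 in the fixture frame) at radius 125. Push its front (robot-side) face towards the fixture's +x along the arc.
- lever (a joint): Lever angle, rad, about the fixture's +y: 0 = released, leaning 0.5 towards the robot; 0.5 = first detent, upright; 1.0 = second stop (hard), leaning 0.5 away. Spring detents hold it at 0, 0.5 and 1.0; it takes up to 12 N at the grip to leave one, and past the middle of a half (about 0.27, 0.77) it snaps on to the next by itself. It stays at the second stop.
- solder_reel: Bystander, loose on the bench: standing reel of solder wire with grey flanges, 62 diameter x 51 high, right of the lever. Origin: on its underside. Leave alone.
- cutters: Bystander, loose on the bench: small side cutters lying flat, blue handles, about 110 x 45 x 11, right of the fixture. Origin: on its underside. Leave alone.
- tub: Bystander, loose on the bench: round clear tub with a blue lid, 92 diameter x 57 high, left of the fixture. Origin: on its underside. Leave alone.
- spare_board: Bystander, loose on the bench: loose green circuit board 100 x 75 x 6 with chips on it, left of the fixture. Origin: on its underside. Leave alone.
- screwdriver: Bystander, loose on the bench: screwdriver with black handle lying flat, 170 long, in front of the fixture. Origin: on its underside. Leave alone.
- driver: Bystander, loose on the bench: cordless screwdriver lying on its side, white barrel and black handle, about 170 x 130 x 44, far left. Origin: on its underside. Leave alone.
- meter: Bystander, loose on the bench: grey hand-held meter lying flat, 150 x 75 x 41, far right. Origin: on its underside. Leave alone.

How it is judged:
On the way, in this order (a step that is already met when the one before it is completed fails the run):
1. the lid is fully shut, the lever not yet thrown (value of joint lid below 0.035 rad and value of joint lever below 0.2 rad), for 0.2 s.
2. the lever is at its second stop with the lid shut (value of joint lid below 0.035 rad and value of joint lever above 0.93 rad), for 0.2 s.
At the end, for the whole second after the job is handed in: The lid is shut (within 0.035 rad, 7 mm at its front bar) and the lever rests at its second stop (above 0.93 of 1.0 rad), both still, with nothing touched (all of step 2 and velocity of joint lever between -0.05 and 0.05 rad/s and velocity of joint lid between -0.05 and 0.05 rad/s).
It fails at once if a bystander was shifted or lifted by more than 30 mm (distance of any of solder_reel, cutters, tub, spare_board, screwdriver, driver, meter from where it was at the start of the episode above 0.03 m).
It fails at once if the lever was thrown while the lid was up (value of joint lever above 0.25 rad and value of joint lid above 0.1 rad).
It fails at once if the lid was lifted further open instead of pushed down (value of joint lid above 1 rad).
It fails at once if the lever's grip was taken between the fingers (distance between the grasp point and lever_grip below 0.016 m).
It also fails if it takes over 48 s, if anything falls off the work surface, if the arm or the gripper's body presses on something with over 40 N, if the wrist force passes 120 N, or if a joint passes its speed limit or range.

## Robot

A 6-joint arm with a two-finger parallel gripper is mounted at the origin on the work surface. World frame = base frame: x ahead of the robot, y to its left, z up, the work surface at z = 0. Lengths are in m, angles in rad, forces in N, time in s.
With the tool pointing down it reaches from about 0.425 to 0.95 m from the base axis. Payload 3.5 kg.
Tool frame: the origin (TCP) lies on the centre line of the jaws, within the pads' length; the fingertips stand 11 mm ahead of it and the grasp point (between the pads) lies 8 mm behind it; z points along the fingers, y is the line along which they close (so a half turn about z gives the same grasp; the last joint's range is limited). The gripper opens to 85 mm and grips with 20 to 120 N. Pads are 22 mm wide; open, the fingers measure 114 mm over their backs; the gripper's body (76 mm by 85 mm) begins 54 mm behind the grasp point. The pads swing forward as they close: fully open they stand 13 mm farther back than shut.
Start: joints at [-1.474, 0.286, 1.577, -0, 1.279, -0.15], TCP at [0.165, -0.655, 0.242] pointing down, gripper open.
Joint ranges: [-2.77, 2.77], [-0.9, 2.22], [0.21, 2.48], [-1.53, 4.67], [0.24, 2.81], [-2.84, 2.84]. Speed limits (rad/s): [2.79, 2.79, 3.14, 3.14, 3.14, 3.14].

## Interface

Orientations are given as a unit quaternion [x, y, z, w].
In Python, from plant import ctrl gives the robot as it stands.
- The arm moves only by the tool step_arm, never from a script. Its argument "motion" is a list of rows, each an object with "offset": the shift along the tool's x, y, z in m, a list of three; "twist": the turn about the tool's z in degrees. A call has 1 to 12 rows; each row is the pose to reach, as a shift and turn from the pose commanded when the call began, along the tool's axes at that moment; what a row does not reach only later rows make up. A row lasts 1/10 s, in which the tool goes at most 50 mm and 8.59 degrees, less where a joint would pass 70% of its speed; a pose out of reach is approached as far as the arm can. A call with a gripper value outside its range is refused whole. "gripper" is the finger opening in m, from 0 to 0.0854, set as the call begins (left out, the last holds). The fingers move at their own pace and stop on an object; "grip_force" is the grip in N (left out, the last holds). Time passes only in rows, so rows that repeat a pose let the fingers close. It gives the time, the measured TCP pose, the force, the opening and the grip force at its end, in the units of the state.
- ctrl.get_state(): the state, without advancing time (a new reading comes with each control period).
- ctrl.read_camera(name): name is "side" or "top"; returns the picture (400x640x3 uint8, blue, green, red); there is no depth.
- ctrl.calibration(name): a dict with "fx", "fy", "cx", "cy" (pixels), "cam_to_world" (4x4, takes a point from camera to world coordinates). Camera axes: x right, y up, looking along -z (the intrinsics and any distortion apply to the point x, -y, -z); pixel columns grow to the right and rows downward; lengths in m; the calibration is good to about 2 mm. A picture is of the moment at which its call begins. calibration takes no time and is no camera call.
- ctrl.sign_off(): hands the job in; it is judged then, once.
The state is a dict: "time": time; "qpos": joint angles; "dq": joint speeds; "joint_efforts": joint torques, N m; "eef_pos": TCP position; "tcp_rot": TCP orientation; "contact_force": force on the tool from outside, world axes, zero at the start; "wrist_torque": the same for the moment, N m; "opening": opening from 0.0 (shut) to 1.0 (fully open); "finger_force": force on a finger pad.
Only numpy, scipy, OpenCV 4.12 (cv2) and the standard library are available. Lean on these libraries where they do the work, as an engineer would, in place of code of your own. Each camera call takes 0.05 s, during which the arm holds its last target. There are 200 camera calls.

## Working session

There is one attempt and no reset: what is moved stays moved. The work goes in short steps, Python scripts to look and compute and a tool call to move; the robot and the scene stay as the last step left them, time stands still between calls to the robot, and variables do not carry over. Pictures are saved under pics/ and viewed, at most 10 in all, crops included, and the job is handed in when it is done.

Besides the shell and the picture viewer there is one more tool, called after "Request:" as a command line: name --argument value ..., lists and objects as JSON in quotes. step_arm: Moves the arm, as the interface text tells. Its arguments: {"type":"object","properties":{"motion":{"type":"array"},"gripper":{"type":"number"},"grip_force":{"type":"number"}},"required":["motion"]}

```bash
mkdir -p pics
cat > h.py <<'E'
import numpy as np, cv2
from plant import ctrl
def snap(n,f):
    im=ctrl.read_camera(n); cv2.imwrite('pics/'+f,im); return im
def ray(n,u,v):
    c=ctrl.calibration(n); T=np.array(c['cam_to_world'])
    d=T[:3,:3]@np.array([(u-c['cx'])/c['fx'],-(v-c['cy'])/c['fy'],-1]); return T[:3,3],d
def onz(n,u,v,z):
    o,d=ray(n,u,v); return o+d*(z-o[2])/d[2]
def proj(n,p):
    c=ctrl.calibration(n); T=np.array(c['cam_to_world']); q=T[:3,:3].T@(np.array(p)-T[:3,3])
    return c['cx']-c['fx']*q[0]/q[2], c['cy']+c['fy']*q[1]/q[2]
def tri(u1,v1,u2,v2):
    a,d=ray('top',u1,v1); b,e=ray('side',u2,v2)
    s=np.linalg.lstsq(np.c_[d,-e],b-a,rcond=None)[0]; p,q=a+d*s[0],b+e*s[1]
    return (p+q)/2,np.linalg.norm(p-q)
E
python3 - <<'E'
from h import *
snap('top','t0.png');snap('side','s0.png')
for n in('top','side'):print({k:v if k!='cam_to_world' else np.round(v,3).tolist() for k,v in ctrl.calibration(n).items()})
s=ctrl.get_state();print(s['time'],s['eef_pos'],s['tcp_rot'],s['contact_force'])
from scipy.spatial.transform import Rotation as R
print(R.from_quat(s['tcp_rot']).as_matrix().round(3))
E
```

```text
{'fx': 381.1886035596112, 'fy': 381.1886035596112, 'cx': 320.1916153764944, 'cy': 200.5794268973013, 'cam_to_world': [[-0.009, 0.996, -0.09, 0.464], [-1.0, -0.009, 0.001, 0.098], [0.0, 0.09, 0.996, 1.279], [0.0, 0.0, 0.0, 1.0]]}
{'fx': 450.3347172127809, 'fy': 450.3347172127809, 'cx': 316.0730431868329, 'cy': 200.08444393086216, 'cam_to_world': [[0.981, 0.113, -0.157, 0.385], [-0.193, 0.623, -0.758, -0.863], [0.012, 0.774, 0.634, 0.939], [0.0, 0.0, 0.0, 1.0]]}
0.1 [ 0.16485702 -0.65396591  0.24106574] [ 9.92395792e-01  1.23083037e-01  1.93968425e-05 -1.07563764e-03] [-0.44700099 -0.01745605  0.46163424]
[[ 0.97   0.244 -0.   ]
 [ 0.244 -0.97   0.002]
 [ 0.    -0.002 -1.   ]]
```

View pics/t0.png

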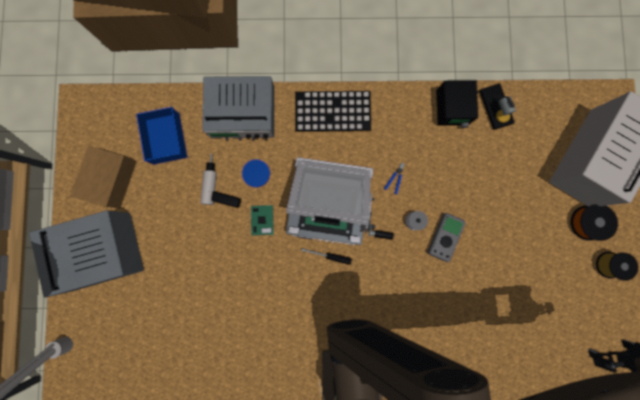

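View pics/s0.png

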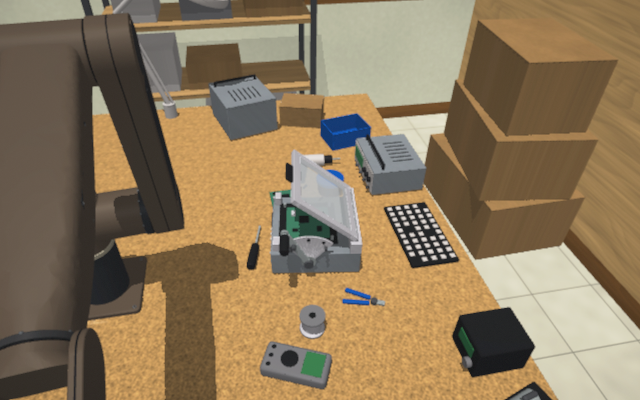

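The top view has the fixture at about (330,202), with the lever grip at about (383,234). The side view has the fixture at about (315,235) and the grip at about (284,243). I'll zoom both.

Run:
```python
import cv2,numpy as np
t=cv2.imread('pics/t0.png')[145:265,270:430]; s=cv2.imread('pics/s0.png')[140:280,250:380]
t=cv2.resize(t,None,fx=5,fy=5,interpolation=cv2.INTER_CUBIC)
s=cv2.resize(s,None,fx=4.2,fy=4.2,interpolation=cv2.INTER_CUBIC)
cv2.imwrite('pics/t0z.png',t);cv2.imwrite('pics/s0z.png',s)
```

```text
(no output)
```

View pics/t0z.png

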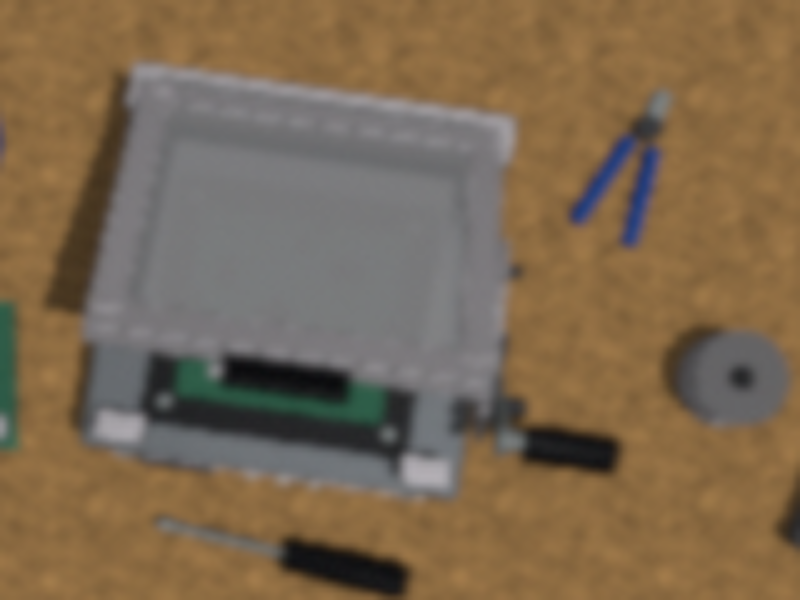

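View pics/s0z.png

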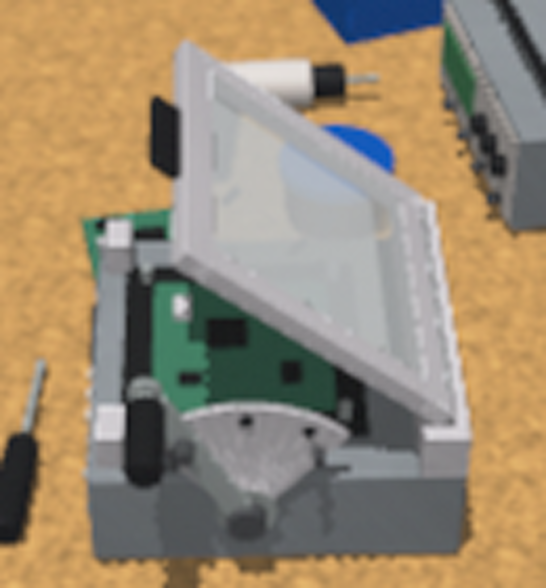

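Run:
```python
from h import *
T=lambda x,y,z:onz('top',270+x/5,145+y/5,z)
S=lambda x,y,z:onz('side',250+x/4.2,140+y/4.2,z)
fl,fr=T(84,440,.08),T(457,495,.08); print(fl,fr,np.linalg.norm(fl-fr))
print('side fr,br,bottom',S(92,476,.08),S(468,471,.08),S(97,556,0),S(462,552,0))
e=fl-fr; yaw=np.arctan2(-e[0],e[1]); print('yaw',np.degrees(yaw))
ex=np.array([np.cos(yaw),np.sin(yaw),0]);ey=np.array([-np.sin(yaw),np.cos(yaw),0])
o=(fl+fr)/2+.12*ex; o[2]=0; print('o top',o)
o2=(S(97,556,0)+S(462,552,0))/2+.12*ey; print('o side',o2)
f=lambda x,y,z:o+ex*x+ey*y+np.array([0,0,z])
g=f(-.02-.125*np.sin(.5),-.171,.055+.125*np.cos(.5)); print('grip pred',g,'seen',T(571,450,g[2]),S(145,440,g[2]))
print('tri', tri(270+571/5,145+450/5,250+145/4.2,140+440/4.2))
a=.7
for a in(.55,.65,.75,.85):
  # front bar front edge top; bar centre at 200 from hinge, 7 above
  q=f(.105-.2*np.cos(a)-.007*np.sin(a),0,.119+.2*np.sin(a)+.007*np.cos(a)); print(a,q)
  for y in(.112,-.112):
    q=f(.105-.211*np.cos(a)-.007*np.sin(a),y,.119+.211*np.sin(a)+.007*np.cos(a))
    u=proj('top',q);v=proj('side',q);print(y,(u[0]-270)*5,(u[1]-145)*5,(v[0]-250)*4.2,(v[1]-140)*4.2)
```

```text
[0.47169201 0.20276818 0.08      ] [ 0.4353381  -0.03040588  0.08      ] 0.23599099161375142
side fr,br,bottom [ 0.44110719 -0.03164137  0.08      ] [ 0.67382594 -0.07029824  0.08      ] [ 0.44094492 -0.02659089  0.        ] [ 0.67693403 -0.06695514  0.        ]
yaw -8.861577816844916
o top [0.57208266 0.06769541 0.        ]
o side [0.57742522 0.07179459 0.        ]
grip pred [ 0.46676636 -0.08895067  0.16469782] seen [ 0.46284284 -0.08817809  0.16469782] [ 0.46895224 -0.09074257  0.16469782]
tri (array([ 0.46598692, -0.08876995,  0.1629716 ]), np.float64(0.006321651154398423))
0.55 [0.50374453 0.07834993 0.22950512]
0.112 81.72607940312389 364.9330886915179 146.15582369278306 62.59129549544741
-0.112 487.08076737945646 424.49700842224644 140.70260490945307 278.5978935614885
0.65 [0.51432733 0.07669998 0.24560987]
0.112 82.15988865269821 342.73868776505697 162.4618517562212 40.88499522211648
-0.112 493.8177554062952 403.16623877558175 159.5699490518856 255.48174237378726
0.75 [0.52652381 0.07479844 0.26044957]
0.112 83.3225332092249 316.8203641312775 181.7021922037313 20.51271433297602
-0.112 500.8725430766111 378.0384331136697 181.89585398392381 233.7070225198116
0.85 [0.54021209 0.07266431 0.27387596]
0.112 85.22823859834062 287.40199084604046 203.70489735353766 1.7579611502955288
-0.112 508.1540762597524 349.3224499292421 207.48606092573448 213.58844445722244
```

The estimates agree: fixture origin is about (0.574, 0.069), yaw about -9°, and the lid about 0.66 rad. In the zooms the lid's front corners are at (85,337) and (490,400) in the top view, and the grip is at (571,450). I'll close the fingers, rise, and align the tool with the fixture.

Request:
step_arm --motion '[{"offset": [0, 0, -0.04], "twist": 6}, {"offset": [0, 0, -0.08], "twist": 12}, {"offset": [0, 0, -0.12], "twist": 18}, {"offset": [0, 0, -0.16], "twist": 23.2}, {"offset": [0, 0, -0.16], "twist": 23.2}, {"offset": [0, 0, -0.16], "twist": 23.2}]' --gripper 0 --grip_force 30

```text
time: 0.7
eef_pos: [0.165, -0.6547, 0.4035]
tcp_rot: [0.997, -0.079, 0.0, 0.001]
contact_force: [0.6, -0.5, -0.6]
opening: 0.002
finger_force: 0.0
```

```bash
cat >> h.py <<'E'
from scipy.spatial.transform import Rotation as R
YAW=np.radians(-9.1); O=np.array([.574,.069,0])
EX=np.array([np.cos(YAW),np.sin(YAW),0]);EY=np.array([-np.sin(YAW),np.cos(YAW),0])
def F(x,y,z): return O+EX*x+EY*y+np.array([0,0,z])
def st():
    s=ctrl.get_state(); M=R.from_quat(s['tcp_rot']).as_matrix(); p=np.array(s['eef_pos'])
    d=p-O; print('t',round(s['time'],2),'tcp',p.round(4),'fix',[round(float(v),4) for v in(d@EX,d@EY,p[2])],'yaw',round(float(np.degrees(np.arctan2(M[1,0],M[0,0]))),2),'F',np.round(s['contact_force'],2),'op',s['opening'],'q',np.round(s['qpos'],2))
    return p,M
def off(x,y,z):  # tool offset to bring TCP to fixture point
    p,M=st(); return (M.T@(F(x,y,z)-p)).round(4)
E
python3 - <<'E'
from h import *
print(off(-.05,-.0,.40))
E
```

```text
t 0.7 tcp [ 0.165  -0.6547  0.4035] fix [-0.2894, -0.7793, 0.4035] yaw -9.02 F [ 0.59 -0.51 -0.65] op 0.002032750565033791 q [-1.47  0.22  1.37 -0.    1.55  0.25]
[ 0.2405 -0.779   0.0019]
```

Request:
step_arm --motion '[{"offset": [0.035, -0.03, 0]}, {"offset": [0.07, -0.06, 0]}, {"offset": [0.105, -0.09, 0]}, {"offset": [0.14, -0.12, 0]}, {"offset": [0.17, -0.155, 0]}, {"offset": [0.2, -0.19, 0]}, {"offset": [0.22, -0.235, 0]}, {"offset": [0.23, -0.28, 0]}, {"offset": [0.24, -0.325, 0]}, {"offset": [0.24, -0.37, 0]}, {"offset": [0.24, -0.415, 0]}, {"offset": [0.24, -0.46, 0]}]'

```text
invalid input at $.motion[0]: expected keys offset, twist
```

Request:
step_arm --motion '[{"offset": [0, -0.045, 0]}, {"offset": [0, -0.09, 0]}, {"offset": [0, -0.135, 0]}, {"offset": [0, -0.18, 0]}, {"offset": [0, -0.225, 0]}, {"offset": [0, -0.27, 0]}, {"offset": [0, -0.3, 0]}, {"offset": [0, -0.319, 0]}, {"offset": [0, -0.319, 0]}, {"offset": [0, -0.319, 0]}]'

```text
invalid input at $.motion[0]: expected keys offset, twist
```

Run:
```python
from h import *
print(off(-.051,0,.30))
s=snap('side','s1.png')[60:280,220:420]
cv2.imwrite('pics/s1z.png',cv2.resize(s,None,fx=2.7,fy=2.7,interpolation=cv2.INTER_CUBIC))
```

```text
t 0.7 tcp [ 0.165  -0.6547  0.4035] fix [-0.2894, -0.7793, 0.4035] yaw -9.02 F [ 0.59 -0.51 -0.65] op 0.002032750565033791 q [-1.47  0.22  1.37 -0.    1.55  0.25]
[ 0.2394 -0.7792  0.1019]
```

View pics/s1z.png

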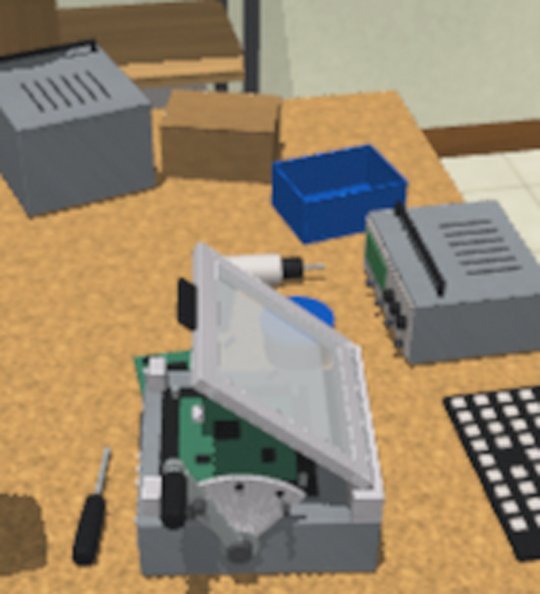

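The twist key is required, so those moves were refused. The picture only shows the unchanged fixture with its lid bar at about (200,315).

Request:
step_arm --motion '[{"offset": [0.035, -0.03, 0], "twist": 0}, {"offset": [0.07, -0.06, 0], "twist": 0}, {"offset": [0.105, -0.09, 0], "twist": 0}, {"offset": [0.14, -0.12, 0], "twist": 0}, {"offset": [0.17, -0.155, 0], "twist": 0}, {"offset": [0.2, -0.19, 0], "twist": 0}, {"offset": [0.22, -0.235, 0], "twist": 0}, {"offset": [0.23, -0.28, 0], "twist": 0}, {"offset": [0.24, -0.325, 0], "twist": 0}, {"offset": [0.24, -0.37, 0], "twist": 0}, {"offset": [0.24, -0.415, 0], "twist": 0}, {"offset": [0.24, -0.46, 0], "twist": 0}]'

```text
time: 1.95
eef_pos: [0.4739, -0.2358, 0.3991]
tcp_rot: [0.997, -0.079, -0.002, -0.001]
contact_force: [1.3, 0.0, 0.7]
opening: 0.004
finger_force: 0.0
```

Request:
step_arm --motion '[{"offset": [0, -0.045, 0], "twist": 0}, {"offset": [0, -0.09, 0], "twist": 0}, {"offset": [0, -0.135, 0], "twist": 0}, {"offset": [0, -0.18, 0], "twist": 0}, {"offset": [0, -0.225, 0], "twist": 0}, {"offset": [0, -0.27, 0], "twist": 0}, {"offset": [0, -0.3, 0], "twist": 0}, {"offset": [0, -0.319, 0], "twist": 0}, {"offset": [0, -0.319, 0], "twist": 0}, {"offset": [0, -0.319, 0], "twist": 0}]'

```text
time: 2.95
eef_pos: [0.5241, 0.077, 0.4]
tcp_rot: [0.997, -0.078, -0.002, 0.0]
contact_force: [0.2, 0.7, -0.5]
opening: -0.004
finger_force: 0.0
```

Run:
```python
from h import *
print(off(-.051,0,.30))
s=snap('side','s2.png')[60:280,220:420]
cv2.imwrite('pics/s2z.png',cv2.resize(s,None,fx=2.7,fy=2.7,interpolation=cv2.INTER_CUBIC))
```

```text
t 2.95 tcp [0.5241 0.077  0.4   ] fix [-0.0506, -0.0, 0.4] yaw -9.0 F [ 0.24  0.73 -0.47] op -0.0036978745666657368 q [-0.05 -0.11  1.72 -0.    1.54  1.68]
[-0.0001 -0.0001  0.1   ]
```

View pics/s2z.png

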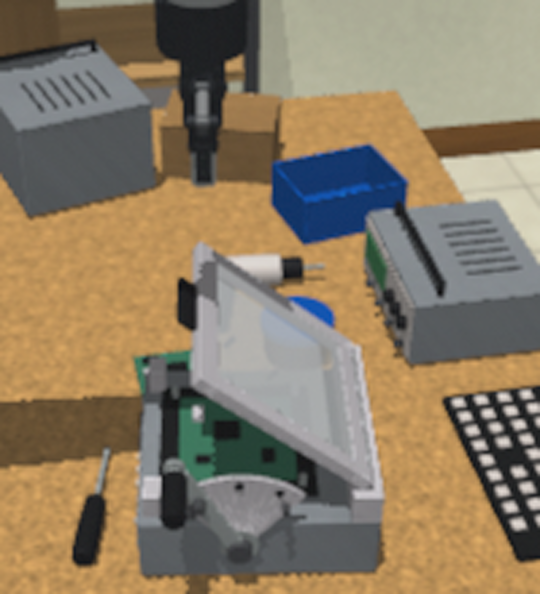

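The fingertips at (205,182) hang over the middle of the bar. I'll descend and follow the lid's arc.

Request:
step_arm --motion '[{"offset": [0, 0, 0.04], "twist": 0}, {"offset": [0, 0, 0.08], "twist": 0}, {"offset": [0, 0, 0.11], "twist": 0}, {"offset": [0, 0, 0.125], "twist": 0}, {"offset": [0, 0, 0.133], "twist": 0}, {"offset": [0, 0, 0.141], "twist": 0}, {"offset": [-0.005, 0, 0.149], "twist": 0}, {"offset": [-0.01, 0, 0.157], "twist": 0}, {"offset": [-0.015, 0, 0.165], "twist": 0}, {"offset": [-0.018, 0, 0.17], "twist": 0}]'

```text
time: 4.0
eef_pos: [0.5063, 0.0798, 0.2317]
tcp_rot: [0.997, -0.079, 0.0, 0.0]
contact_force: [1.1, -1.4, 1.5]
opening: -0.001
finger_force: 0.6
```

Run:
```python
from h import *
st()
s=snap('side','s3.png')[60:280,220:420]
cv2.imwrite('pics/s3z.png',cv2.resize(s,None,fx=2.7,fy=2.7,interpolation=cv2.INTER_CUBIC))
```

```text
t 4.0 tcp [0.5063 0.0798 0.2317] fix [-0.0686, 0.0, 0.2317] yaw -9.04 F [ 1.14 -1.38  1.51] op -0.0008491502671413258 q [-0.04 -0.07  1.98 -0.    1.23  1.69]
```

View pics/s3z.png

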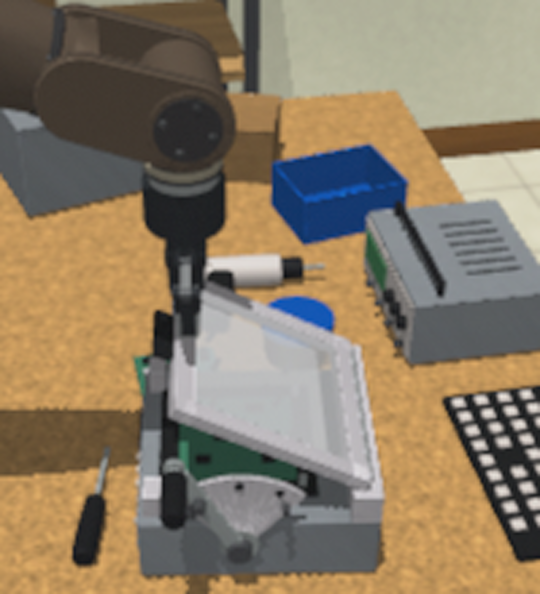

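The lid follows, with the fingertip on its bar at about (188,360). I'll continue the arc to the stop.

Request:
step_arm --motion '[{"offset": [-0.004, 0, 0.009], "twist": 0}, {"offset": [-0.008, 0, 0.018], "twist": 0}, {"offset": [-0.011, 0, 0.027], "twist": 0}, {"offset": [-0.014, 0, 0.036], "twist": 0}, {"offset": [-0.016, 0, 0.045], "twist": 0}, {"offset": [-0.018, 0, 0.054], "twist": 0}, {"offset": [-0.019, 0, 0.063], "twist": 0}, {"offset": [-0.02, 0, 0.072], "twist": 0}, {"offset": [-0.02, 0, 0.079], "twist": 0}, {"offset": [-0.02, 0, 0.085], "twist": 0}, {"offset": [-0.02, 0, 0.089], "twist": 0}, {"offset": [-0.02, 0, 0.091], "twist": 0}]'

```text
time: 5.25
eef_pos: [0.487, 0.0829, 0.1409]
tcp_rot: [0.997, -0.079, -0.0, 0.0]
contact_force: [-0.4, -0.3, 0.4]
opening: 0.0
finger_force: 0.4
```

Request:
step_arm --motion '[{"offset": [0, 0, 0.001], "twist": 0}, {"offset": [0, 0, 0.002], "twist": 0}, {"offset": [0, 0, 0.002], "twist": 0}]'

```text
time: 5.55
eef_pos: [0.4873, 0.0829, 0.1395]
tcp_rot: [0.997, -0.079, 0.0, -0.0]
contact_force: [-0.4, 0.6, -0.3]
opening: 0.0
finger_force: 0.0
```

Request:
step_arm --motion '[{"offset": [0, 0, 0.001], "twist": 0}, {"offset": [0, 0, 0.002], "twist": 0}, {"offset": [0, 0, 0.003], "twist": 0}, {"offset": [0, 0, 0.003], "twist": 0}]'

```text
time: 5.95
eef_pos: [0.4873, 0.083, 0.137]
tcp_rot: [0.997, -0.079, 0.0, 0.0]
contact_force: [-1.6, 0.3, 4.2]
opening: 0.001
finger_force: 2.1
```

Request:
step_arm --motion '[{"offset": [0, 0, 0.001], "twist": 0}, {"offset": [0, 0, 0.002], "twist": 0}, {"offset": [0, 0, 0.002], "twist": 0}]'

```text
time: 6.25
eef_pos: [0.4874, 0.0829, 0.1369]
tcp_rot: [0.997, -0.079, -0.0, 0.0]
contact_force: [-6.4, 0.4, 13.7]
opening: 0.0
finger_force: 6.9
```

The lid is hard on its stop (13.7 N, z 0.137). Now I'll rise and go in front of the lever grip.

Request:
step_arm --motion '[{"offset": [0, 0, -0.03], "twist": 0}, {"offset": [0, 0, -0.07], "twist": 0}, {"offset": [-0.02, 0.02, -0.085], "twist": 0}, {"offset": [-0.046, 0.05, -0.085], "twist": 0}, {"offset": [-0.046, 0.09, -0.085], "twist": 0}, {"offset": [-0.046, 0.13, -0.085], "twist": 0}, {"offset": [-0.046, 0.16, -0.085], "twist": 0}, {"offset": [-0.046, 0.171, -0.075], "twist": 0}, {"offset": [-0.046, 0.171, -0.05], "twist": 0}, {"offset": [-0.046, 0.171, -0.028], "twist": 0}, {"offset": [-0.046, 0.171, -0.028], "twist": 0}]'

```text
time: 7.35
eef_pos: [0.4122, -0.0771, 0.1581]
tcp_rot: [0.997, -0.079, -0.004, -0.002]
contact_force: [-0.1, -1.0, -0.3]
opening: -0.001
finger_force: 0.0
```

Run:
```python
from h import *
st()
s=snap('side','s4.png')[120:280,220:380]; t=snap('top','t4.png')[160:260,270:410]
s=cv2.resize(s,(400,400),interpolation=cv2.INTER_CUBIC);t=cv2.resize(t,(400,286),interpolation=cv2.INTER_CUBIC)
t=cv2.copyMakeBorder(t,0,114,0,0,cv2.BORDER_CONSTANT)
cv2.imwrite('pics/s4z.png',np.hstack([s,t]))
```

```text
t 7.35 tcp [ 0.4122 -0.0771  0.1581] fix [-0.1367, -0.1699, 0.1581] yaw -9.06 F [-0.06 -1.05 -0.26] op -0.0007313702118348489 q [-0.43 -0.21  2.25  0.    1.11  1.3 ]
```

View pics/s4z.png

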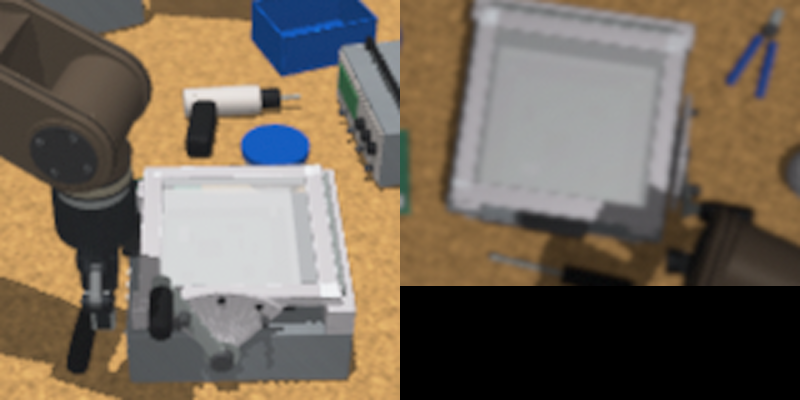

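The lid is shut in both views, and the fingertips at (103,325) stand in front of the grip at (160,312). Push away along the arc.

Request:
step_arm --motion '[{"offset": [0.015, 0, 0], "twist": 0}, {"offset": [0.027, 0, 0], "twist": 0}, {"offset": [0.036, 0, 0], "twist": 0}, {"offset": [0.045, 0, -0.001], "twist": 0}, {"offset": [0.054, 0, -0.003], "twist": 0}, {"offset": [0.063, 0, -0.005], "twist": 0}, {"offset": [0.072, 0, -0.007], "twist": 0}, {"offset": [0.081, 0, -0.009], "twist": 0}, {"offset": [0.088, 0, -0.01], "twist": 0}, {"offset": [0.094, 0, -0.01], "twist": 0}]'

```text
time: 8.45
eef_pos: [0.5076, -0.0934, 0.1726]
tcp_rot: [0.997, -0.079, -0.001, -0.0]
contact_force: [-5.1, 1.1, 4.4]
opening: -0.003
finger_force: 2.6
```

Request:
step_arm --motion '[{"offset": [0.008, 0, 0], "twist": 0}, {"offset": [0.016, 0, 0], "twist": 0}, {"offset": [0.024, 0, 0.001], "twist": 0}, {"offset": [0.032, 0, 0.003], "twist": 0}, {"offset": [0.04, 0, 0.005], "twist": 0}, {"offset": [0.048, 0, 0.008], "twist": 0}, {"offset": [0.055, 0, 0.01], "twist": 0}, {"offset": [0.058, 0, 0.01], "twist": 0}]'

```text
time: 9.25
eef_pos: [0.5626, -0.1022, 0.1615]
tcp_rot: [0.997, -0.079, -0.005, -0.001]
contact_force: [-14.5, 1.6, 8.1]
opening: 0.001
finger_force: 7.2
```

Run:
```python
from h import *
st()
```

```text
t 9.25 tcp [ 0.5626 -0.1022  0.1615] fix [0.0158, -0.1709, 0.1615] yaw -9.01 F [-14.53   1.57   8.08] op 0.001172263273583954 q [-0.36  0.15  1.9  -0.    1.11  1.37]
```

Request:
step_arm --motion '[{"offset": [0.002, 0, 0], "twist": 0}, {"offset": [0.004, 0, 0], "twist": 0}, {"offset": [0.004, 0, 0], "twist": 0}, {"offset": [0.004, 0, 0], "twist": 0}]'

```text
time: 9.65
eef_pos: [0.5627, -0.1023, 0.1616]
tcp_rot: [0.997, -0.078, -0.01, -0.001]
contact_force: [-20.8, 2.1, 11.8]
opening: 0.001
finger_force: 10.4
```

The lever is on its hard stop: the force rises with no further motion. Back off, lift and look.

Request:
step_arm --motion '[{"offset": [-0.01, 0, 0], "twist": 0}, {"offset": [-0.03, 0, 0], "twist": 0}, {"offset": [-0.06, 0, -0.01], "twist": 0}, {"offset": [-0.09, 0, -0.04], "twist": 0}, {"offset": [-0.12, 0.02, -0.08], "twist": 0}, {"offset": [-0.12, 0.06, -0.12], "twist": 0}, {"offset": [-0.12, 0.1, -0.15], "twist": 0}, {"offset": [-0.12, 0.14, -0.15], "twist": 0}, {"offset": [-0.12, 0.14, -0.15], "twist": 0}, {"offset": [-0.12, 0.14, -0.15], "twist": 0}]'

```text
time: 10.65
eef_pos: [0.4281, -0.2234, 0.3121]
tcp_rot: [0.997, -0.08, 0.0, -0.0]
contact_force: [-0.2, -0.2, -0.0]
opening: -0.002
finger_force: 0.0
```

Run:
```python
from h import *
st()
s=snap('side','s5.png')[120:280,220:380]; t=snap('top','t5.png')[160:260,270:410]
s=cv2.resize(s,(400,400),interpolation=cv2.INTER_CUBIC);t=cv2.resize(t,(400,286),interpolation=cv2.INTER_CUBIC)
t=cv2.copyMakeBorder(t,0,114,0,0,cv2.BORDER_CONSTANT)
cv2.imwrite('pics/s5z.png',np.hstack([s,t]))
```

```text
t 10.65 tcp [ 0.4281 -0.2234  0.3121] fix [-0.0978, -0.3118, 0.3121] yaw -9.21 F [-0.18 -0.2  -0.02] op -0.001722480464754973 q [-0.69 -0.2   1.95  0.    1.39  1.04]
```

View pics/s5z.png

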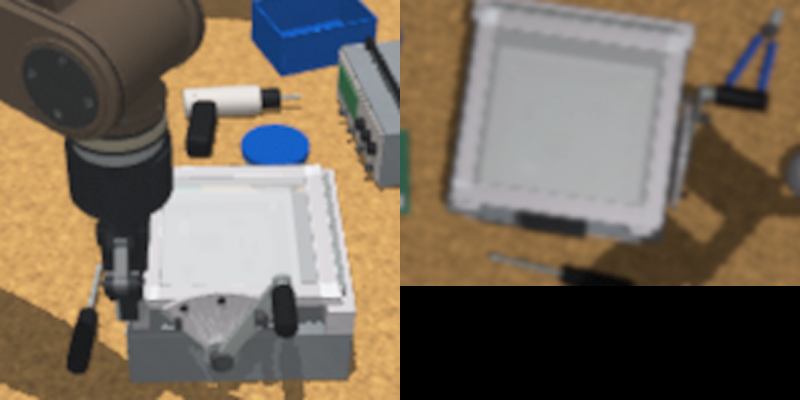

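The picture shows the lever leaning back at its second stop, with its grip at (285,310) left and (742,97) right. The lid is shut and nothing nearby has moved.

```bash
python3 -c "
from plant import ctrl
print(ctrl.sign_off())"
```

```text
the job is handed in; nothing more can be done
None
```

The lid is shut and the lever rests at its second stop, with nothing seen to have moved around the fixture in the last pictures; the job is handed in, but sign-off returned no verdict.

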